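Switch on the guarded flat lap in the stone-painting studio

TASK

Switch on the flat lap: with a finger, gently push the hinged red guard on its control panel up and back by its lip, flip the toggle beneath it over to ON (towards the guard's hinge), then take the finger away so that the guard drops shut with the switch left on. Leave the speed knob as it is set, and the painted stones and the varnish bottle where they are.

Things in the scene. Friction and masses are not known exactly. Their poses are not given: they have to be found in the camera images.
- machine: White flat lap (stone grinder), fixed: housing 300 x 470 mm, 85 mm high, pan on the left, control console at its right end. Origin on the table straight under the switch; x from the operator's (robot's) side to the back, y left, z up; place and yaw vary. Console: from -103 to 123 mm in x, +-79 mm in y; its dark panel rises towards +x at 10 degrees and is 118 mm up at the switch.
- lap_centre (a point): Centre of the machine's steel lap disc, 108 mm above the table, in a black pan 270 mm across whose rim is 125 mm above the table; 245 mm left of the switch. Does not move. A 230 mm high post with a small drip tank stands at the machine's far left corner, 180 mm from here.
- guard_hinge (a point): Middle of the guard's hinge axis: 26 mm behind the toggle (panel x), 14 mm off the panel surface. Its frame is the panel's: x up the slope, away from the operator, y left along the hinge, z square to the panel. Does not move with the guard. Steel hinge ears reach 32 mm to either side.
- guard_cover: Red smooth plastic guard, white stripe on top: 55 mm long, 54 wide, walls 3, cheeks 48 apart, open below and behind. Shut: top 48 mm, foot of the front 27 mm, cheek feet 16 mm off the panel, front face 26 mm before the toggle. From the front's foot a lip flares 11 mm forward and up at 25 degrees. Origin on the middle of the hinge axis; axes as the panel's when shut, turning with it. 35-70 g.
- guard_lip (a point): Middle of the front edge of the guard's lip, which is 3 mm thick and as wide as the guard: when shut 63 mm before the hinge axis and 33 mm off the panel. Moves with the guard, on an arc about the hinge: it starts almost straight up, so lift it from below; pushed level towards the hinge it can jam.
- guard (a joint): Angle of the guard: 0 shut, grows as the lip rises and goes back, stop at 1.6 rad. Its weight and a light hinge spring shut it from any angle; lifting it takes about 0.5 N at the lip. From about 0.4 rad a finger has room to reach the toggle from the lip side with the guard resting on the finger's back.
- toggle_tip (a point): In the rounded end of the bright metal toggle, 28 mm from its pivot. The lever is a round bat, 9 mm thick at its root, 13.6 mm near its end, 31 mm long. Off, it leans 0.35 rad from the panel's normal towards the lip side; on, 0.35 rad towards the hinge. Hidden by the guard while that is shut.
- toggle_pivot (a point): The toggle's pivot, 10 mm off the panel surface; its axis is along panel y. In the panel's frame; does not move. A nut 22 mm across and 8 mm high stands around it.
- toggle (a joint): Angle of the toggle: 0 off, 0.7 rad on. An over-centre spring snaps it to one end or the other from the middle (0.35 rad); to push it over takes about 4 N halfway up the lever.
- speed_pointer (a point): Pointer of the grey speed knob (32 mm across, under 50 mm high with its base), whose axis is on the panel 85 mm behind and 45 mm left of the toggle. Turns with the knob, which starts at any setting; leave it alone.
- lotus_stone: Loose grey pebble painted pink, 60 mm across, 26 mm high, on the table right of the machine; origin under its centre. Leave alone.
- spotted_stone: Loose white pebble with black spots, 54 mm across, 24 mm high, on the table right of the machine; origin under its centre. Leave alone.
- varnish: Loose white varnish bottle, 52 mm across, 130 mm high, standing on the table right of the machine; origin under its centre. Leave alone.

How it is judged:
By the outcome, as a careful person would: the job done as asked, in the order asked, and still so for the second after the job is handed in, with the robot touching nothing.
It also fails if it takes over 38 s, if anything falls off the work surface, if the arm or the gripper's body presses on something with over 40 N, if the wrist force passes 120 N, or if a joint passes its speed limit or range.

ROBOT

A 6-joint arm with a two-finger parallel gripper is mounted at the origin on the work surface. World frame = base frame: x ahead of the robot, y to its left, z up, the work surface at z = 0. Lengths are in mm, angles in rad, forces in N, time in s.
With the tool pointing down it reaches from about 350 to 775 mm from the base axis. Payload 7.3 kg.
Tool frame: the origin (TCP) lies at the very end of the fingers, on their centre line; the grasp point (between the pads) lies 19 mm behind it (bot.grip_point_offset is the distance from the TCP to the grasp point, in mm); z points along the fingers, y is the line along which they close (so a half turn about z gives the same grasp; the last joint's range is limited). The gripper opens to 92 mm and grips with 3 to 60 N. Pads are 19 mm wide; open, the fingers measure 130 mm over their backs; the gripper's body (75 mm by 190 mm) begins 47 mm behind the grasp point.
Start: joints at [-1.296, 0.342, 1.524, -0, 1.275, -0.146], TCP at [214.481, -479.21, 226.741] pointing down, gripper open.
Joint ranges: [-2.53, 2.53], [-0.77, 2.02], [0.04, 2.7], [-1, 4.14], [0.28, 2.66], [-3.11, 3.11]. Speed limits (rad/s): [2.57, 2.57, 3.14, 3.14, 3.14, 3.14].

INTERFACE

Orientations are given as [roll, pitch, yaw] about the fixed x, y, z axes, in that order (R = Rz(yaw) Ry(pitch) Rx(roll)).
In Python, from plant import bot gives the robot as it stands. The module is installed in compiled form; this text tells all that it offers.
- The arm moves only by the shell command python3 -m jog 'ROWS' [OPENING]. ROWS is JSON, a list of rows, each a list of 6 numbers: the shift along the tool's x, y, z in mm, then the turn, a rotation vector about the tool's x, y, z in rad. In form: [[dx, dy, dz, rx, ry, rz], ...]. A call has 1 to 12 rows; each row shifts and turns the commanded pose from where the row before left it, along the tool's axes as they then stand; what a row does not reach is not made up. A row lasts 1/10 s, in which the tool goes at most 50 mm and 8.59 degrees, less where a joint would pass 70% of its speed; a pose out of reach is approached as far as the arm can. A call with a gripper value outside its range is refused whole. OPENING is the opening in per cent of the stroke, from 0 (shut) to 100 (fully open), set as the call begins (- or left out, the last holds). The fingers move at their own pace and stop on an object; the grip force is fixed at half the most. Time passes only in rows, so rows that do not move let the fingers close. It gives the time, the measured TCP pose, the force, the opening and the grip force at its end, in the units of the state.
- bot.get_obs(): the state, without advancing time (a new reading comes with each control period).
- bot.capture(name): name is "scene" or "side" or "wrist"; returns the picture (384x512x3 uint8, red, green, blue); there is no depth.
- bot.camera_model(name): a dict with "fx", "fy", "cx", "cy" (pixels), "dist_coeffs" ([k1, k2, p1, p2, k3] as OpenCV has them; the pictures are not rectified), "position" and "orientation" of the camera in the world; the wrist camera has in their place "T_tool_cam" (4x4, takes a point from camera to tool coordinates, whose origin is the TCP and whose axes are the flange's). Camera axes: x right, y down, z forward; pixel columns grow to the right and rows downward; lengths in mm; the calibration is good to about 2 mm. A picture is of the moment at which its call begins: read the wrist's pose just before it. camera_model takes no time and is no camera call.
- bot.close_job(): hands the job in; it is judged then, once.
Trained networks look in the newest picture that a camera, given by its name, has taken for a name from the list of things; names that differ only in an ending like _2 or _b are one class to them, and where a whole thing is asked for, a point or a joint stands for the part that bears it (a point fixed in the world has none). Each returns a list of dicts, best first, with "p" (0 to 1); they miss things now and then, are a little off and sometimes report something else, mostly with a low value. They report only what shows in the picture. A call takes as long as a camera call.
- bot.outline_of(target, camera): "mask" (384x512 bool, what is visible of it) and "pixel" ([column, row] in pixels, amid what is visible of it).
The state is a dict: "time": time; "joint_positions": joint angles; "dq": joint speeds; "tau": joint torques, N m; "tool_pos": TCP position; "tcp_rot": TCP orientation; "contact_force": force on the tool from outside, world axes, zero at the start; "moment": the same for the moment, N m; "grip_width": finger opening in mm; "finger_force": force on a finger pad.
Only numpy, scipy, OpenCV 4.12 (cv2) and the standard library are available. Lean on these libraries where they do the work, as an engineer would, in place of code of your own. Each camera call takes 0.05 s, during which the arm holds its last target. There are 200 camera calls.

## Working session

There is one attempt and no reset: what is moved stays moved. The work goes in short steps, Python scripts to look and compute and a shell command to move; the robot and the scene stay as the last step left them, time stands still between calls to the robot, and variables do not carry over. Pictures are saved under pics/ and viewed, at most 10 in all, crops included, and the job is handed in when it is done.

```bash
mkdir -p pics
cat > h.py <<'E'
import numpy as np, cv2
from scipy.spatial.transform import Rotation as R
from plant import bot
def cam(n,obs=None):
    m=bot.camera_model(n)
    K=np.array([[m['fx'],0,m['cx']],[0,m['fy'],m['cy']],[0,0,1]]);d=np.array(m['dist_coeffs'],float)
    if n=='wrist':
        o=obs or bot.get_obs();T=np.eye(4);T[:3,:3]=R.from_euler('xyz',o['tcp_rot']).as_matrix();T[:3,3]=o['tool_pos'];T=T@np.array(m['T_tool_cam'])
    else:
        T=np.eye(4);q=np.array(m['orientation']);T[:3,:3]=q if q.shape==(3,3) else R.from_euler('xyz',q).as_matrix();T[:3,3]=m['position']
    return K,d,T
def ray(c,px):
    K,d,T=c;u=cv2.undistortPoints(np.array([[px]],float),K,d)[0,0];v=T[:3,:3]@[u[0],u[1],1];return T[:3,3],v/np.linalg.norm(v)
def proj(c,P):
    K,d,T=c;p=(np.atleast_2d(P)-T[:3,3])@T[:3,:3];return cv2.projectPoints(p,np.zeros(3),np.zeros(3),K,d)[0][:,0]
def onz(c,px,z):
    o,v=ray(c,px);return o+v*(z-o[2])/v[2]
def tri(rs):
    A=0;b=0
    for o,v in rs: M=np.eye(3)-np.outer(v,v);A=A+M;b=b+M@o
    return np.linalg.solve(A,b)
E
python3 - <<'E'
from h import *
ims=[]
for n in('scene','side','wrist'):
    im=bot.capture(n);cv2.imwrite(f'pics/{n}0.png',im[...,::-1]);ims.append(im)
    print(n,bot.camera_model(n))
    for t in('guard_cover','guard_lip','lap_centre','speed_pointer','guard_hinge','varnish'):
        r=bot.outline_of(t,n)
        print(t,[(round(a['p'],2),a['pixel'],int(a['mask'].sum())) for a in r[:2]])
print(bot.get_obs())
cv2.imwrite('pics/a.png',cv2.resize(np.hstack(ims[:2]),(800,300))[...,::-1])
E
```

```text
scene {'fx': 411.2638859522327, 'fy': 411.2638859522327, 'cx': 250.74983052845357, 'cy': 192.04552383666143, 'dist_coeffs': array([0.02678074, 0.        , 0.        , 0.        , 0.        ]), 'position': array([1093.27680094,  -93.08983887,  837.30067805]), 'orientation': array([-2.51192486,  0.00365288,  1.51275741])}
guard_cover [(0.79, [254.2, 190.3], 691)]
guard_lip [(0.79, [256.2, 190.4], 627), (0.48, [168.6, 212.3], 408)]
lap_centre [(0.96, [324.1, 211.1], 28640)]
speed_pointer [(0.51, [291.3, 220.0], 293)]
guard_hinge []
varnish [(0.89, [196.3, 274.1], 936)]
side {'fx': 484.84698866960946, 'fy': 484.84698866960946, 'cx': 248.63627500549444, 'cy': 197.9743465868128, 'dist_coeffs': array([-0.04106543,  0.        ,  0.        ,  0.        ,  0.        ]), 'position': array([ 468.4194666 ,  755.30359078, 1041.60237916]), 'orientation': array([-2.41975377, -0.005432  , -3.00054625])}
guard_cover [(0.7, [244.2, 186.9], 604)]
guard_lip [(0.87, [243.0, 183.3], 556)]
lap_centre [(0.75, [238.3, 273.0], 23174)]
speed_pointer [(0.57, [207.2, 209.3], 140)]
guard_hinge [(0.55, [236.9, 198.
[... 726 characters left out ...]
.05, 'joint_positions': array([-1.29598300e+00,  3.41988050e-01,  1.52408758e+00, -2.36348062e-05,
        1.27537384e+00, -1.46002319e-01]), 'dq': array([ 7.92083001e-05, -5.58718140e-04, -1.60979803e-04, -1.16830857e-03,
       -1.33928031e-03, -1.53220737e-03]), 'tau': array([ 3.59855512e-04, -4.31141639e+01, -2.44476879e+01,  7.18530477e-02,
        4.82256885e-02, -8.30491729e-06]), 'tool_pos': array([ 214.48648442, -479.22232842,  226.75105875]), 'tcp_rot': array([3.14145429e+00, 4.32014906e-05, 4.20822525e-01]), 'contact_force': array([ 0.57792045,  1.35424828, -0.1353399 ]), 'moment': array([-0.01666109, -0.03206717, -0.00803129]), 'finger_force': 0.0, 'grip_width': 91.7364887689198}
```

View pics/a.png

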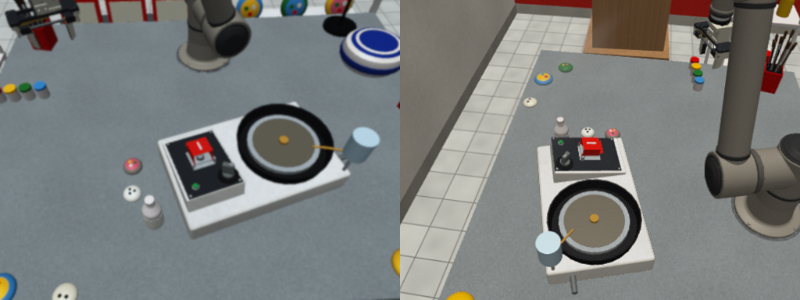

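The scene view shows the machine with the console near scene px (265,210), the guard around (254,190) and the lap hub around (363,179). In the side view the guard is around (244,187) and the hub around (248,279). I'll enlarge both.

Run:
```python
import cv2,numpy as np
a=cv2.imread('pics/scene0.png')[150:270,205:305];b=cv2.imread('pics/side0.png')[165:225,190:290]
a=cv2.resize(a,(400,480),interpolation=cv2.INTER_CUBIC);b=cv2.resize(b,(400,240),interpolation=cv2.INTER_CUBIC)
c=np.zeros((480,800,3),np.uint8);c[:,:400]=a;c[:240,400:]=b;
d=cv2.imread('pics/scene0.png')[160:200,340:390];c[240:480,400:700]=cv2.resize(d,(300,240))
cv2.imwrite('pics/b.png',c)
```

```text
(no output)
```

View pics/b.png

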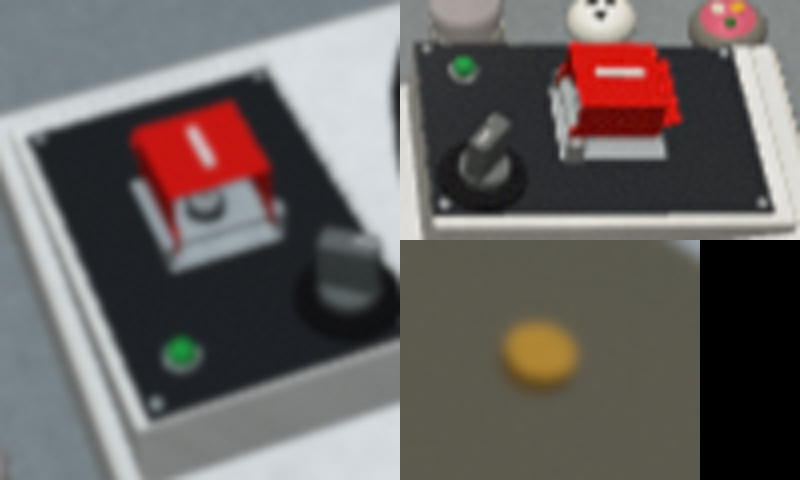

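```bash
cat >> h.py <<'E'
t10=np.radians(10);Rp=np.array([[np.cos(t10),0,-np.sin(t10)],[0,1,0],[np.sin(t10),0,np.cos(t10)]])
def p2m(p): return np.array([0,0,118])+np.atleast_2d(p)@Rp.T
def m2w(q,p):
    c,s=np.cos(q[2]),np.sin(q[2]);return np.atleast_2d(p)@np.array([[c,-s,0],[s,c,0],[0,0,1]]).T+[q[0],q[1],0]
E
python3 - <<'E'
from h import *
from scipy.optimize import least_squares
S=lambda u,v:(205+u/4,150+v/4); D=lambda u,v:(190+(u-400)/4,165+v/4)
P=lambda *a:p2m(a)[0]
F=[('scene',S(133,137),P(-26,-27,48)),('scene',S(235,103),P(-26,27,48)),('scene',S(158,195),P(29,-27,48)),('scene',S(270,170),P(29,27,48)),
('scene',(363.3,178.3),np.array([0,245,113.])),
('side',D(575,45),P(29,-27,48)),('side',D(655,45),P(-26,-27,48)),('side',D(572,103),P(29,27,48)),('side',D(672,105),P(-26,27,48)),
('side',(248,279),np.array([0,245,113.]))]
C={n:cam(n) for n in('scene','side')}
f=lambda q:np.concatenate([(proj(C[n],m2w(q,p))[0]-px) for n,px,p in F])
best=min((least_squares(f,[600,-100,y],loss='soft_l1') for y in np.arange(-3,3.1,.6)),key=lambda r:r.cost)
q=best.x;print(q.round(3));print(f(q).reshape(-1,2).round(1))
np.save('q.npy',q)
for n,p in dict(lip=(-37,0,33),tipoff=(-9.6,0,36.3),pivot=(0,0,10),hinge=(26,0,14)).items():print(n,m2w(q,p2m(p)).round(1))
E
```

```text
[597.807 -55.543 -24.917]
[[ 1.  -3.6]
 [ 0.4 -0.6]
 [ 1.5 -0.2]
 [-0.5  0. ]
 [-1.4  0.6]
 [-1.5 -2.1]
 [ 0.  -0.6]
 [ 0.4 -0.7]
 [-2.4  0.3]
 [ 0.3  0.2]]
lip [[556.6 -64.6 144.1]]
tipoff [[582.4 -58.9 152.1]]
pivot [[596.1 -55.9 127.8]]
hinge [[620.4 -50.6 136.3]]
```

```bash
cat >> h.py <<'E'
from scipy.linalg import logm,expm
Q=np.load('q.npy');PSI=(Q[2]+np.pi)%(2*np.pi)-np.pi
def target(p,b=np.radians(20)):
    """TCP at panel point p, tool pointing along machine +x, b below horizontal, tool x up"""
    c,s=np.cos(PSI),np.sin(PSI);z=np.array([c*np.cos(b),s*np.cos(b),-np.sin(b)]);x=np.array([c*np.sin(b),s*np.sin(b),np.cos(b)])
    T=np.eye(4);T[:3,:3]=np.c_[x,np.cross(z,x),z];T[:3,3]=m2w(Q,p2m(p))[0];return T
def now():
    o=bot.get_obs();T=np.eye(4);T[:3,:3]=R.from_euler('xyz',o['tcp_rot']).as_matrix();T[:3,3]=o['tool_pos'];return T,o
def topanel(w):
    c,s=np.cos(PSI),np.sin(PSI);m=np.array([[c,s,0],[-s,c,0],[0,0,1]])@(np.array(w)-[Q[0],Q[1],0]);return Rp.T@(m-[0,0,118])
def plan(A,B,N):
    D=np.real(expm(logm(np.linalg.inv(A)@B)/N));print(N,'x',D[:3,3].round(2),R.from_matrix(D[:3,:3]).as_rotvec().round(4))
    T=A.copy();
    for i in range(N):T=T@D;print(T[:3,3].round(0),end=' ')
    print()
E
python3 - <<'E'
from h import *
print(PSI);T,o=now();plan(T,target((-130,0,75)),18)
E
```

```text
0.21608830656230182
18 x [ 16.13 -16.52  14.11] [-0.0069  0.0676  0.0099]
[ 222. -458.  213.] [ 232. -436.  200.] [ 242. -414.  188.] [ 253. -391.  177.] [ 265. -369.  167.] [ 277. -347.  159.] [ 291. -324.  152.] [ 305. -302.  146.] [ 320. -280.  142.] [ 335. -257.  139.] [ 350. -235.  137.] [ 366. -213.  138.] [ 382. -191.  139.] [ 398. -170.  142.] [ 414. -148.  147.] [ 429. -127.  153.] [ 445. -106.  160.] [460. -86. 169.]
```

```bash
python3 -m jog '[[16,-16.5,14,-0.007,0.068,0.01],[16,-16.5,14,-0.007,0.068,0.01],[16,-16.5,14,-0.007,0.068,0.01],[16,-16.5,14,-0.007,0.068,0.01],[16,-16.5,14,-0.007,0.068,0.01],[16,-16.5,14,-0.007,0.068,0.01],[16,-16.5,14,-0.007,0.068,0.01],[16,-16.5,14,-0.007,0.068,0.01],[16,-16.5,14,-0.007,0.068,0.01],[16,-16.5,14,-0.007,0.068,0.01]]' 0
python3 - <<'E'
from h import *
T,o=now();print(o['joint_positions'].round(2),o['tool_pos']);plan(T,target((-130,0,75)),8)
E
```

```text
time: 2.05
tool_pos: [333.9, -257.7, 139.9]
tcp_rot: [3.099, -0.684, 0.331]
contact_force: [0.7, 0.3, -0.5]
grip_width: 16.8
finger_force: 0.0
[-1.37  0.26  2.21  0.89  0.95 -0.76] [ 333.87778688 -257.67771362  139.8589116 ]
8 x [ 16.04 -16.55  14.29] [-0.0067  0.0669  0.0099]
[ 349. -235.  138.] [ 365. -213.  138.] [ 381. -192.  140.] [ 397. -170.  143.] [ 413. -148.  147.] [ 429. -127.  153.] [ 445. -106.  161.] [460. -86. 169.]
```

```bash
python3 -m jog '[[16,-16.5,14,-0.007,0.067,0.01],[16,-16.5,14,-0.007,0.067,0.01],[16,-16.5,14,-0.007,0.067,0.01],[16,-16.5,14,-0.007,0.067,0.01],[16,-16.5,14,-0.007,0.067,0.01],[16,-16.5,14,-0.007,0.067,0.01],[16,-16.5,14,-0.007,0.067,0.01],[16,-16.5,14,-0.007,0.067,0.01]]'
python3 - <<'E'
from h import *
T,o=now();print(o['joint_positions'].round(2),o['tool_pos'],topanel(o['tool_pos']));plan(T,target((-130,0,75)),2)
o=bot.get_obs();im=bot.capture('wrist');c=cam('wrist',o)
for t in('guard_cover','guard_lip'):
    r=bot.outline_of(t,'wrist');print(t,[(round(a['p'],2),a['pixel'],int(a['mask'].sum())) for a in r[:2]])
im=im[...,::-1].copy();im2=cv2.resize(im,(768,576));
for p in [(-26,27,48),(-26,-27,48),(-26,27,27),(-26,-27,27),(-37,27,33),(-37,-27,33),(26,32,14),(26,-32,14)]:
    u=proj(c,m2w(Q,p2m(p)))[0];print(p,u.round(1));cv2.circle(im2,tuple(int(v) for v in u*1.5),2,(0,255,0),-1)
cv2.imwrite('pics/w1.png',im2);cv2.imwrite('pics/w1raw.png',im)
E
```

```text
time: 2.85
tool_pos: [458.3, -87.4, 170.5]
tcp_rot: [3.138, -1.222, 0.216]
contact_force: [1.1, 1.0, -0.4]
grip_width: 0.4
finger_force: 0.0
[-1.08  0.53  2.61  1.85  1.22 -1.57] [458.3354878  -87.39502721 170.46742586] [-131.77311244   -1.20733905   76.51197553]
2 x [-0.21 -0.61  1.14] [ 0.0019 -0.0003  0.    ]
[459. -87. 170.] [460. -86. 169.] 
guard_cover [(0.98, [256.1, 152.0], 3573)]
guard_lip [(0.84, [256.4, 149.2], 3515)]
(-26, 27, 48) [219.8 157. ]
(-26, -27, 48) [283.5 156.9]
(-26, 27, 27) [221.5 175.1]
(-26, -27, 27) [281.9 175.1]
(-37, 27, 33) [220.2 178.7]
(-37, -27, 33) [283.2 178.7]
(26, 32, 14) [221.  150.2]
(26, -32, 14) [282.4 150.2]
```

View pics/w1.png

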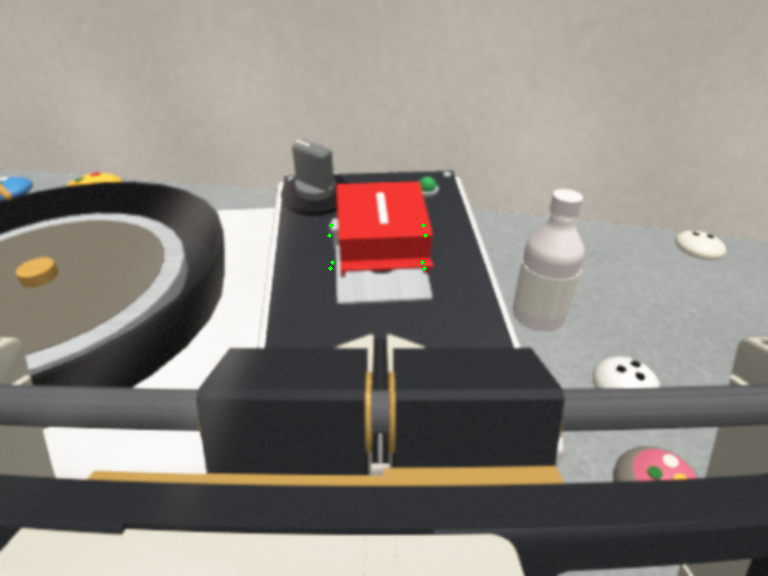

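The wrist view shows the guard ahead: its top-front edge runs at display (338–430, 236) and the lip at (342–433, 267). That puts the guard about 5 mm right of my estimate. I'll zoom in for exact corners.

Run:
```python
import cv2
im=cv2.imread('pics/w1raw.png')[105:235,170:350]
cv2.imwrite('pics/w1z.png',cv2.resize(im,None,fx=4.4,fy=4.4,interpolation=cv2.INTER_CUBIC))
```

```text
(no output)
```

View pics/w1z.png

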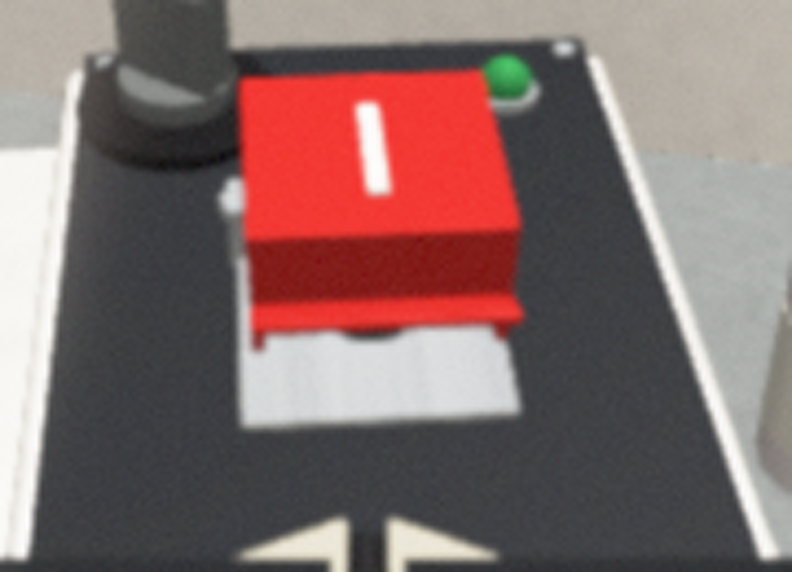

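Run:
```python
from h import *
from scipy.optimize import least_squares
S=lambda u,v:(205+u/4,150+v/4); D=lambda u,v:(190+(u-400)/4,165+v/4); W=lambda u,v:(170+u/4.4,105+v/4.4)
P=lambda *a:p2m(a)[0]
o=bot.get_obs()
F=[('scene',S(235,103),P(-26,27,48)),('scene',S(158,195),P(29,-27,48)),('scene',S(270,170),P(29,27,48)),
('scene',(363.3,178.3),np.array([0,245,113.])),
('side',D(655,45),P(-26,-27,48)),('side',D(572,103),P(29,27,48)),('side',D(672,105),P(-26,27,48)),
('side',(248,279),np.array([0,245,113.])),
('wrist',W(241,82),P(29,27,48)),('wrist',W(484,72),P(29,-27,48)),('wrist',W(247,240),P(-26,27,48)),('wrist',W(520,229),P(-26,-27,48)),('wrist',W(252,327),P(-37,27,33)),('wrist',W(523,317),P(-37,-27,33))]
C={n:cam(n,o) for n in('scene','side','wrist')}
for wts in((1,1),(0,1)):
    w=np.array([wts[n=='wrist'] for n,_,_ in F])[:,None]
    f=lambda q:np.concatenate([(proj(C[n],m2w(q,p))[0]-px) for n,px,p in F])
    r=least_squares(lambda q:(f(q).reshape(-1,2)*w).ravel(),[597,-58,.216],loss='soft_l1');q=r.x;print(q.round(3));print(f(q).reshape(-1,2).round(1).tolist())
    if wts==(1,1):np.save('q.npy',q)
    else: np.save('qw.npy',q)
print(proj(C['wrist'],o['tool_pos']))
```

```text
[ 5.96571e+02 -5.72630e+01  2.23000e-01]
[[-0.6, -1.1], [0.7, -0.6], [-1.3, -0.5], [-2.6, -0.3], [0.5, -1.1], [1.1, -1.1], [-1.8, -0.3], [1.7, -0.5], [2.6, -3.7], [3.2, -1.7], [-2.2, -3.1], [-0.1, -0.9], [-2.9, -0.9], [-1.0, 1.0]]
[ 5.94082e+02 -5.65220e+01  2.97000e-01]
[[-1.8, -2.4], [2.1, -1.1], [-0.7, -2.5], [-6.2, -7.3], [0.5, -1.4], [3.0, -0.4], [-0.1, -0.8], [10.9, -0.9], [-0.5, -1.9], [0.3, -1.5], [-0.9, -0.6], [1.3, -0.8], [-0.9, 1.8], [1.1, 1.1]]
[[253.89088179 240.52049897]]
```

Run:
```python
from h import *
from scipy.optimize import least_squares
S=lambda u,v:(205+u/4,150+v/4); D=lambda u,v:(190+(u-400)/4,165+v/4); W=lambda u,v:(170+u/4.4,105+v/4.4)
P=lambda *a:p2m(a)[0]
o=bot.get_obs();hub=None
F=[('scene',S(235,103),P(-26,27,48)),('scene',S(158,195),P(29,-27,48)),('scene',S(270,170),P(29,27,48)),('scene',(363.3,178.3),hub),
('side',D(655,45),P(-26,-27,48)),('side',D(572,103),P(29,27,48)),('side',D(672,105),P(-26,27,48)),('side',(248,279),hub),
('wrist',W(241,82),P(29,27,48)),('wrist',W(484,72),P(29,-27,48)),('wrist',W(247,240),P(-26,27,48)),('wrist',W(520,229),P(-26,-27,48)),('wrist',W(252,327),P(-37,27,33)),('wrist',W(523,317),P(-37,-27,33))]
C={n:cam(n,o) for n in('scene','side','wrist')}
def f(q): return np.concatenate([(proj(C[n],m2w(q,p if p is not None else [q[3],245,113]))[0]-px) for n,px,p in F])
q=least_squares(f,[597,-58,.25,0],loss='soft_l1').x;print(q.round(3));print(f(q).reshape(-1,2).round(1).tolist())
# panel y-symmetric right/left edges seen by wrist, intersect with panel plane
for qq in (q,np.load('q.npy')):
  c,s=np.cos(qq[2]),np.sin(qq[2])
  for px in [W(70,130),W(35,480),W(612,130),W(740,480)]:
    O,v=ray(C['wrist'],px);M=np.array([[c,s,0],[-s,c,0],[0,0,1]]);a=Rp.T@(M@(O-[qq[0],qq[1],0])-[0,0,118]);b=Rp.T@M@v;print((a-b*a[2]/b[2]).round(1),end=' ')
  print()
np.save('q.npy',q)
```

```text
[ 5.95668e+02 -5.61600e+01  2.84000e-01  1.92600e+01]
[[-1.3, -1.8], [2.1, -0.5], [-0.5, -1.7], [-1.0, 0.7], [0.1, -1.3], [2.1, -0.4], [-0.9, -0.6], [0.1, 0.4], [-0.1, -2.7], [0.5, -2.1], [-1.4, -1.8], [0.7, -1.5], [-1.5, 0.5], [0.3, 0.3]]
[76.4 74.7  0. ] [-44.6  71.8   0. ] [ 68.6 -69.4   0. ] [-53.1 -72.7  -0. ] 
[72.4 80.7  0. ] [-48.7  70.6   0. ] [ 71.2 -63.7   0. ] [-49.8 -74.2   0. ]
```

```bash
python3 - <<'E'
from h import *
np.save('q.npy',np.array([595.2,-56.3,.292]))
E
cat > go.py <<'E'
from h import *
import sys
a=[float(x) for x in sys.argv[1:]]  # x y z b N
T,o=now();print('panel',topanel(o['tool_pos']).round(1),'F',o['contact_force'].round(1),'q',o['joint_positions'].round(2),'t',o['time'])
plan(T,target(a[:3],np.radians(a[3])),int(a[4]))
E
python3 go.py -55 0 20 23 10
```

```text
panel [-129.1   11.1   75. ] F [-0.2 -0.8  0.4] q [-1.08  0.53  2.61  1.84  1.22 -1.57] t 3.0
10 x [-0.82  0.78  9.23] [ 0.0069 -0.005  -0.003 ]
[466. -85. 166.] [474. -84. 162.] [483. -83. 157.] [491. -81. 153.] [499. -80. 149.] [507. -79. 145.] [516. -77. 141.] [524. -76. 137.] [532. -74. 132.] [540. -73. 128.]
```

```bash
python3 -m jog '[[-0.8,0.8,9.2,0.007,-0.005,-0.003],[-0.8,0.8,9.2,0.007,-0.005,-0.003],[-0.8,0.8,9.2,0.007,-0.005,-0.003],[-0.8,0.8,9.2,0.007,-0.005,-0.003],[-0.8,0.8,9.2,0.007,-0.005,-0.003],[-0.8,0.8,9.2,0.007,-0.005,-0.003],[-0.8,0.8,9.2,0.007,-0.005,-0.003],[-0.8,0.8,9.2,0.007,-0.005,-0.003],[-0.8,0.8,9.2,0.007,-0.005,-0.003],[-0.8,0.8,9.2,0.007,-0.005,-0.003]]'; python3 go.py -50 0 16 23 2
python3 - <<'E'
from h import *
o=bot.get_obs();im=bot.capture('wrist')[...,::-1].copy();c=cam('wrist',o)
for p in [(-26,27,48),(-26,-27,48),(-37,27,33),(-37,-27,33)]:
    u=proj(c,m2w(Q,p2m(p)))[0];print(p,u.round(1))
print(proj(c,o['tool_pos']))
cv2.imwrite('pics/w2.png',cv2.resize(im[100:300,153:353],None,fx=2.9,fy=2.9,interpolation=cv2.INTER_CUBIC))
E
```

```text
time: 4.0
tool_pos: [540.7, -74.4, 128.8]
tcp_rot: [3.137, -1.17, 0.296]
contact_force: [0.5, 0.3, -0.4]
grip_width: 0.2
finger_force: 0.0
panel [-54.7  -1.6  20.6] F [ 0.5  0.3 -0.4] q [-0.8   0.62  2.4   2.    1.11 -1.45] t 4.0
2 x [-0.66 -0.82  3.23] [ 0.0007 -0.0003  0.0007]
[543. -73. 127.] [545. -71. 125.] 
(-26, 27, 48) [201.2 167.9]
(-26, -27, 48) [300.8 168.1]
(-37, 27, 33) [202.3 201.2]
(-37, -27, 33) [299.6 201.3]
[[253.91229545 240.59968878]]
```

View pics/w2.png

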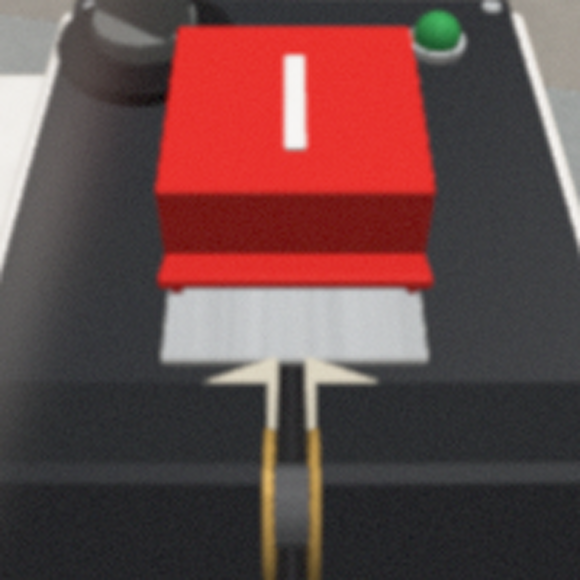

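The guard is almost centred ahead: the lip spans display 158–433 and the finger seam is at 291. Correcting the estimate by +3 mm in x and −2.3 mm in y, then going under the lip.

```bash
python3 - <<'E'
from h import *
np.save('q.npy',np.append(m2w(Q,[3,-2.3,0])[0][:2],Q[2]))
E
python3 go.py -40 0 15 23 4
```

```text
panel [-57.    0.2  20.9] F [ 0.4 -1.2 -0.5] q [-0.8   0.62  2.4   2.    1.11 -1.45] t 4.05
4 x [1.08 0.05 4.36] [ 0.0003 -0.0002  0.0006]
[546. -73. 128.] [550. -72. 127.] [554. -71. 127.] [559. -70. 126.]
```

```bash
python3 -m jog '[[1.1,0.2,4.4,0,0,0],[1.1,0.2,4.4,0,0,0],[1.1,0.2,4.4,0,0,0],[1.1,0.2,4.4,0,0,0],[0,0,0,0,0,0]]'; python3 go.py -34 0 22 23 4
python3 - <<'E'
from h import *
a=bot.capture('scene')[150:230,205:305];b=bot.capture('side')[165:225,190:290]
c=np.zeros((320,800,3),np.uint8);c[:,:400]=cv2.resize(a,(400,320),interpolation=3);c[:240,400:]=cv2.resize(b,(400,240),interpolation=3)
cv2.imwrite('pics/c.png',c[...,::-1])
E
```

```text
time: 4.55
tool_pos: [557.8, -70.1, 126.5]
tcp_rot: [3.136, -1.171, 0.296]
contact_force: [1.1, 0.0, -0.4]
grip_width: 0.7
finger_force: 0.0
panel [-40.7  -0.1  15.8] F [ 1.1  0.  -0.4] q [-0.75  0.63  2.37  2.04  1.1  -1.43] t 4.55
4 x [ 2.22 -0.03  0.56] [ 0.0005 -0.0003  0.0004]
[559. -70. 128.] [560. -69. 130.] [562. -69. 132.] [563. -68. 134.]
```

View pics/c.png

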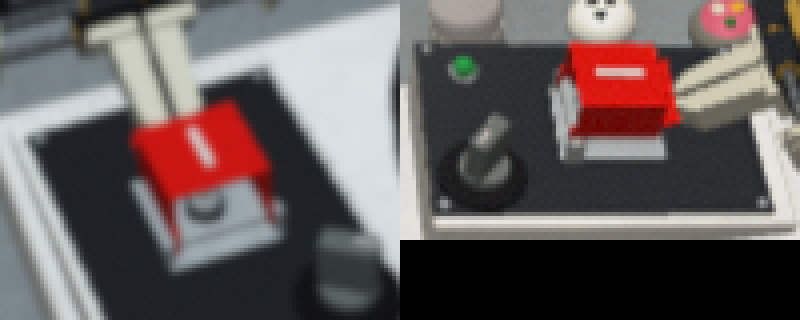

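```bash
python3 -m jog '[[0.8,0,1.3,0,0,0],[0.8,0,1.3,0,0,0],[2.5,0,-1.6,0,0,0],[2.5,0,-1.6,0,0,0],[2.5,0,-1.6,0,0,0],[2.5,0,-1.6,0,0,0],[0,0,0,0,0,0]]'; python3 go.py -34 0 30 23 4
python3 - <<'E'
from h import *
a=bot.capture('scene')[150:230,205:305];b=bot.capture('side')[165:225,190:290];w=bot.capture('wrist')[100:300,153:353]
c=np.zeros((600,800,3),np.uint8);c[:320,:400]=cv2.resize(a,(400,320),interpolation=3);c[:240,400:]=cv2.resize(b,(400,240),interpolation=3);c[250:600,425:775]=cv2.resize(w,(350,350))
cv2.imwrite('pics/d.png',c[...,::-1])
E
```

```text
time: 5.35
tool_pos: [558.3, -70.0, 139.1]
tcp_rot: [3.135, -1.171, 0.297]
contact_force: [0.4, 0.4, -0.4]
grip_width: 0.3
finger_force: 0.3
panel [-37.9  -0.2  28.1] F [ 0.4  0.4 -0.4] q [-0.75  0.59  2.36  2.02  1.08 -1.38] t 5.35
4 x [ 0.93 -0.05  0.57] [ 0.0006 -0.0004  0.0004]
[559. -70. 140.] [560. -69. 140.] [561. -69. 141.] [562. -69. 142.]
```

View pics/d.png

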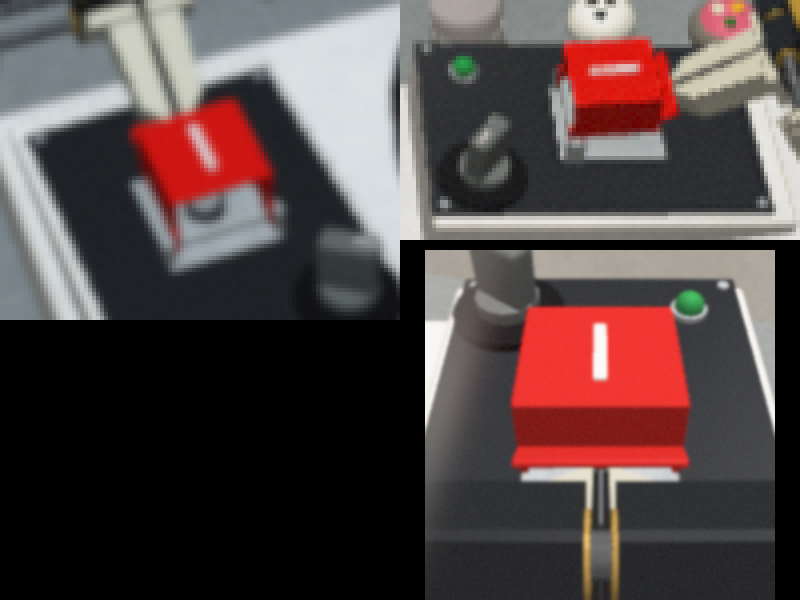

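The lip is riding on the finger, centred (lip 513–688, seam 601). Continuing up the arc.

```bash
python3 -m jog '[[3.3,0,-0.4,0,0,0],[3.6,0,0,0,0,0],[3.6,0,0,0,0,0],[3.9,0,0.5,0,0,0],[4.2,0,0.9,0,0,0],[4.2,0,0.9,0,0,0],[0,0,0,0,0,0]]'; python3 go.py -19 0 20 23 10
python3 - <<'E'
from h import *
a=bot.capture('scene')[140:220,205:305];b=bot.capture('side')[155:225,190:290];w=bot.capture('wrist')[70:270,153:353]
c=np.zeros((600,800,3),np.uint8);c[:320,:400]=cv2.resize(a,(400,320),interpolation=3);c[:280,400:]=cv2.resize(b,(400,280),interpolation=3);c[290:600,425:735]=cv2.resize(w,(310,310))
cv2.imwrite('pics/e.png',c[...,::-1])
E
```

```text
time: 6.2
tool_pos: [568.9, -66.7, 159.6]
tcp_rot: [3.134, -1.171, 0.298]
contact_force: [-0.4, -0.0, 0.3]
grip_width: 0.6
finger_force: 0.2
panel [-23.5  -0.1  46.3] F [-0.4 -0.   0.3] q [-0.72  0.53  2.33  2.01  1.03 -1.29] t 6.2
10 x [-1.97 -0.02  1.81] [ 0.0002 -0.0002  0.0002]
[570. -66. 157.] [571. -66. 155.] [572. -66. 152.] [572. -66. 149.] [573. -65. 147.] [574. -65. 144.] [575. -65. 142.] [576. -65. 139.] [577. -64. 137.] [577. -64. 134.]
```

View pics/e.png

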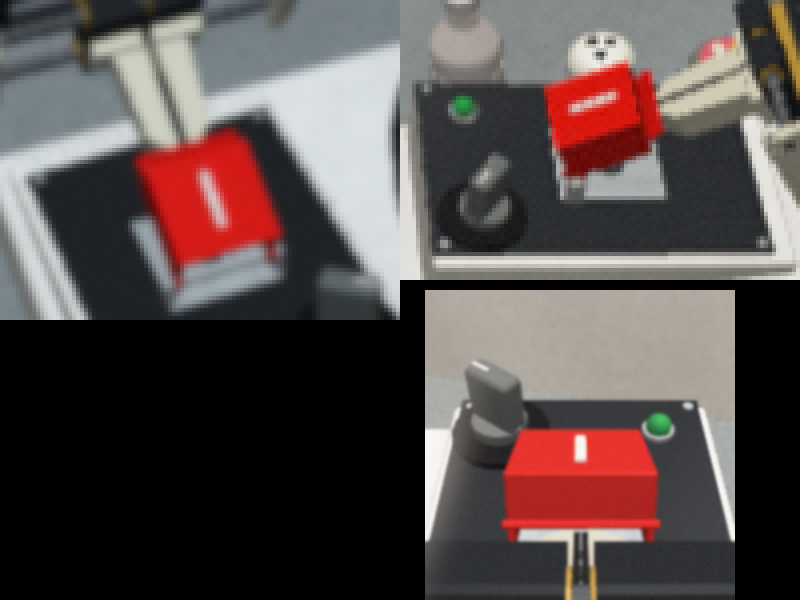

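Guard is open about 0.45 rad and centred on the finger. Now lowering in front of the toggle, with the guard resting on the finger's back.

```bash
python3 -m jog '[[-2.5,0,1.6,0,0,0],[-2.5,0,1.6,0,0,0],[-2.5,0,1.6,0,0,0],[-2.5,0,1.6,0,0,0],[-2.5,0,1.6,0,0,0],[-2.5,0,1.6,0,0,0],[-2.5,0,1.6,0,0,0],[-2.5,0,1.6,0,0,0],[0,0,0,0,0,0]]'; python3 go.py -5 0 22 23 6
```

```text
time: 7.25
tool_pos: [572.4, -65.7, 135.0]
tcp_rot: [3.138, -1.17, 0.294]
contact_force: [-0.1, -0.5, -0.2]
grip_width: 0.2
finger_force: 0.2
panel [-24.2  -0.1  21.6] F [-0.1 -0.5 -0.2] q [-0.71  0.6   2.33  2.06  1.07 -1.37] t 7.25
6 x [ 1.8  -0.03  2.64] [ 0.0003 -0.0001  0.0001]
[575. -65. 136.] [578. -64. 136.] [581. -63. 137.] [584. -62. 138.] [587. -61. 138.] [590. -60. 139.]
```

```bash
python3 -m jog '[[1.1,0,1.7,0,0,0],[1.1,0,1.7,0,0,0],[1.1,0,1.7,0,0,0],[1.1,0,1.7,0,0,0],[1.1,0,1.7,0,0,0]]'; python3 -m jog '[[1.1,0,1.7,0,0,0],[1.1,0,1.7,0,0,0]]'|sed -n '2p;4p';python3 -m jog '[[1.1,0,1.7,0,0,0],[1.1,0,1.7,0,0,0]]'|sed -n '2p;4p'; python3 go.py -5 0 22 23 6
python3 - <<'E'
from h import *
a=bot.capture('scene')[140:220,205:305];b=bot.capture('side')[155:225,190:290];w=bot.capture('wrist')[70:270,153:353]
c=np.zeros((600,800,3),np.uint8);c[:320,:400]=cv2.resize(a,(400,320),interpolation=3);c[:280,400:]=cv2.resize(b,(400,280),interpolation=3);c[290:600,425:735]=cv2.resize(w,(310,310))
cv2.imwrite('pics/f.png',c[...,::-1])
E
```

```text
time: 7.75
tool_pos: [581.9, -62.7, 137.2]
tcp_rot: [3.137, -1.17, 0.295]
contact_force: [-3.5, -0.9, 0.4]
grip_width: 0.4
finger_force: 1.7
tool_pos: [586.0, -61.6, 138.1]
contact_force: [-1.8, -0.5, -0.2]
tool_pos: [589.9, -60.6, 138.8]
contact_force: [-0.7, 0.2, 0.6]
panel [-5.5 -0.3 22. ] F [-0.7  0.2  0.6] q [-0.66  0.6   2.3   2.08  1.04 -1.34] t 8.15
6 x [ 0.04 -0.05  0.08] [ 0.0004 -0.0002  0.0003]
[590. -61. 139.] [590. -60. 139.] [590. -60. 139.] [590. -60. 139.] [590. -60. 139.] [590. -60. 139.]
```

View pics/f.png

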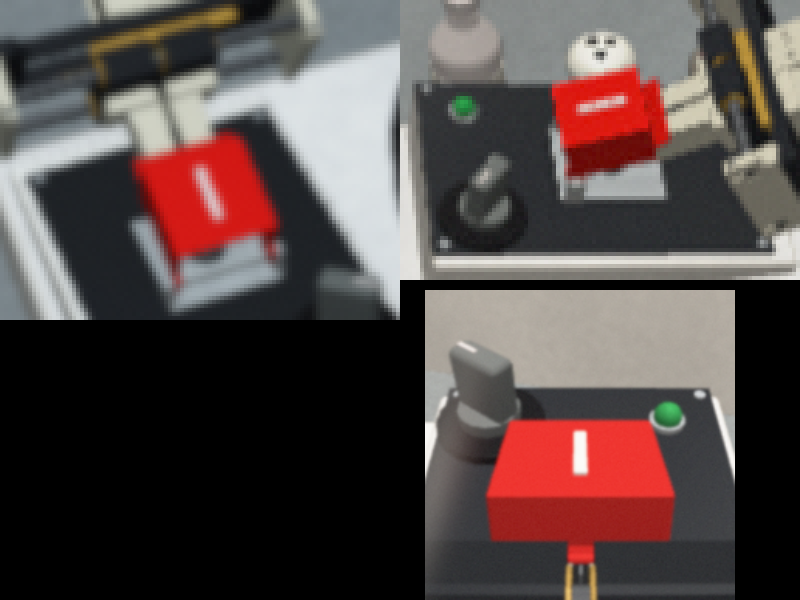

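Force rose to about 3.6 N, then fell to under 1 N, so the toggle has probably snapped. I'll push a few mm more, then back out along the finger.

```bash
for i in 1 2; do python3 -m jog '[[1.1,0,1.7,0,0,0],[0,0,0,0,0,0]]'|sed -n '2p;4p'; done
python3 - <<'E'
from h import *
w=bot.capture('scene')
for t in('toggle_tip','toggle'):
    r=bot.outline_of(t,'scene');print(t,[(round(a['p'],2),a['pixel'],int(a['mask'].sum())) for a in r[:2]])
c=cam('scene')
for n,s in(('off',-1),('on',1)):print(n,proj(c,m2w(Q,p2m((s*9.6,0,36.3)))))
E
```

```text
tool_pos: [591.6, -60.0, 139.0]
contact_force: [-1.0, 0.2, -0.1]
tool_pos: [593.2, -59.5, 139.0]
contact_force: [-4.5, -1.4, -0.6]
toggle_tip []
toggle []
off [[252.58062826 187.64219067]]
on [[255.77318378 193.62430554]]
```

```bash
python3 -m jog '[[0,0,-4,0,0,0],[0,0,-6,0,0,0],[0,0,-8,0,0,0],[0,0,-8,0,0,0],[0,0,-8,0,0,0],[0,0,-8,0,0,0],[0,0,-10,0,0,0],[0,0,-12,0,0,0],[0,0,-12,0,0,0],[0,0,-12,0,0,0],[0,0,0,0,0,0],[0,0,0,0,0,0]]'
python3 - <<'E'
from h import *
a=bot.capture('scene')[140:220,205:305];b=bot.capture('side')[155:225,190:290];w=bot.capture('wrist')[70:270,153:353]
for n in('scene','wrist','side'):
    r=bot.outline_of('toggle',n);print(n,[(round(x['p'],2),x['pixel'],int(x['mask'].sum())) for x in r[:2]])
c=np.zeros((600,800,3),np.uint8);c[:320,:400]=cv2.resize(a,(400,320),interpolation=3);c[:280,400:]=cv2.resize(b,(400,280),interpolation=3);c[290:600,425:735]=cv2.resize(w,(310,310))
c[330:600,:400]=cv2.resize(bot.capture('scene')[180:212,235:282],(400,270),interpolation=3)
cv2.imwrite('pics/g.png',c[...,::-1])
E
```

```text
time: 10.05
tool_pos: [515.7, -83.2, 173.8]
tcp_rot: [3.135, -1.171, 0.295]
contact_force: [-0.2, -0.7, 0.3]
grip_width: 0.6
finger_force: 0.0
scene []
wrist []
side []
```

View pics/g.png

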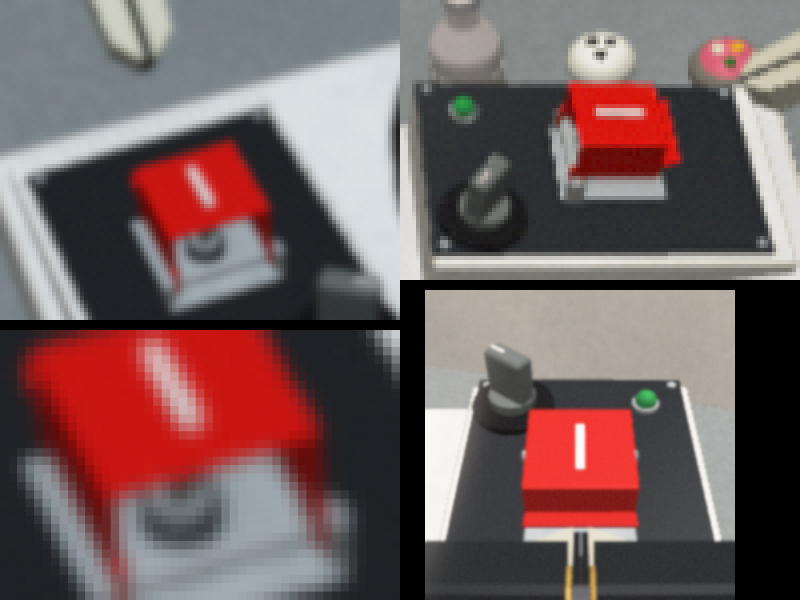

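Guard shut, knob and stones untouched. Comparing the visible toggle root with the first picture.

Run:
```python
from h import *
a=cv2.imread('pics/scene0.png')[...,::-1].astype(int);b=bot.capture('scene').astype(int)
c=cam('scene')
print(proj(c,m2w(Q,p2m([(0,0,10),(3.4,0,19.4),(-3.4,0,19.4)]))).round(1))
for im in(a,b):print(im[194:208,248:266].sum(2)//3)
```

```text
[[254.9 199.5]
 [255.2 197.4]
 [254.1 195.3]]
[[ 78  78  78  79  79  78  78  78  79  78  79  80  83  87  91  97 103 108]
 [ 79  79  79  79  79  79  78  78  79  80  83  88  95 104 112 122 129 133]
 [ 78  79  79  78  79  80  81  82  84  88  93 101 114 127 135 145 152 154]
 [ 78  79  81  80  84  89  91  93  95 102 107 111 125 141 151 157 161 162]
 [ 81  87  90  88  95 105 107 107 109 116 124 118 122 141 155 160 162 163]
 [ 85 102 108  99 103 120 126 125 126 130 132 118 111 132 152 159 161 163]
 [ 91 119 126 108 104 123 136 137 138 136 127 107  99 124 149 158 160 162]
 [ 96 130 138 112  94 108 125 132 133 127 110  88  89 119 148 159 161 162]
 [ 96 134 142 113  82  84  98 107 107 101  83  71  83 120 148 159 161 162]
 [ 93 135 145 120  86  70  72  77  78  71  63  66  93 129 152 160 162 163]
 [ 91 135 151 138 109  87  76  72  70  69  74  88 117 145 157 161 162 161]
 [ 89 131 154 153 139 123 111 103 100 103 113 125 142 155 158 157 154 150]
 [ 88 124 152 160 158 151 144 141 137 138 143 148 151 152 150 146 143 142]
 [ 90 116 146 161 164 161 159 157 153 150 147 146 144 142 141 144 147 148]]
[[ 
[... 347 characters left out ...]
121 142 156 162 165 165]
 [ 86 104 110 101 106 120 109  87  82  96 112 109 111 133 154 161 163 165]
 [ 93 120 128 111 105 119 117 105 103 113 117 103  99 126 151 161 164 165]
 [ 97 134 139 114  95 105 113 113 114 115 106  89  89 122 150 162 163 164]
 [ 96 137 144 114  83  83  94 101 101  96  83  71  85 123 151 162 164 164]
 [ 95 137 148 122  87  71  73  77  77  71  64  66  95 131 155 161 164 165]
 [ 93 137 153 139 111  89  78  74  70  70  75  90 120 148 160 164 164 163]
 [ 91 133 156 155 141 124 113 105 101 104 114 127 145 157 162 160 157 153]
 [ 90 126 153 164 160 153 147 143 139 141 146 151 153 154 151 149 146 143]
 [ 91 119 148 164 166 164 162 159 156 152 150 147 145 144 143 145 149 150]]
```

The lever now covers part of the nut on the hinge side, which it didn't before, so it's ON. Handing in.

```bash
python3 -c "
from plant import bot
print(bot.close_job())"
```

```text
the job is handed in; nothing more can be done
None
```

The job is handed in: I flipped the toggle to ON, the guard dropped shut over it, and the speed knob, stones and bottle were left alone; the toggle is hidden now, but its snap, ON stop and visible root all point to ON.

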